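# Stroke-test the dampers and reject the one that binds

## Robot

A 6-joint arm with a two-finger parallel gripper is mounted at the origin on the work surface. World frame = base frame: x ahead of the robot, y to its left, z up, the work surface at z = 0. Lengths are in mm, angles in degrees, forces in N, time in s.
With the tool pointing down it reaches from about 300 to 850 mm from the base axis. Payload 4.2 kg.
Tool frame: the origin (TCP) lies at the very end of the fingers, on their centre line; the grasp point (between the pads) lies 19 mm behind it (env.grip_point_offset is the distance from the TCP to the grasp point, in mm); z points along the fingers, y is the line along which they close (so a half turn about z gives the same grasp; the last joint's range is limited). The gripper opens to 91 mm and grips with 3 to 60 N. Pads are 32 mm wide; open, the fingers measure 118 mm over their backs; the gripper's body (76 mm by 178 mm) begins 60 mm behind the grasp point.
Start: joints at [68.984, 18.312, 89.639, -0, 72.044, -1.146], TCP at [195.44, 540.783, 213.976] pointing down, gripper open.
Joint ranges: [-177.97, 177.97], [-48.28, 115.42], [12.27, 149.76], [-77.06, 257.06], [2.81, 150.46], [-146.56, 146.56]. Speed limits (degrees/s): [147.25, 147.25, 180, 180, 180, 180].

## Interface

Orientations are given as [roll, pitch, yaw] about the fixed x, y, z axes, in that order (R = Rz(yaw) Ry(pitch) Rx(roll)).
In Python, from workcell import env gives the robot as it stands. The module is installed in compiled form; this text tells all that it offers.
- The arm moves only by the tool arm_command, never from a script. Its argument "rows" is a list of rows, each an object with "delta_pos": the shift along the tool's x, y, z in mm, a list of three; "roll": the turn about the tool's z in units of 5 degrees (1.0 is 5 degrees); "jaw": the opening in per cent of the stroke, from 0 (shut) to 100 (fully open). A call has 1 to 20 rows; each row is the pose to reach, as a shift and turn from the pose commanded when the call began, along the tool's axes at that moment; what a row does not reach only later rows make up. A row lasts 1/12 s, in which the tool goes at most 41.7 mm and 7.16 degrees, less where a joint would pass 70% of its speed; a pose out of reach is approached as far as the arm can. A call with a gripper value outside its range is refused whole. The fingers move at their own pace and stop on an object; "squeeze" is the grip in N (left out, the last holds). Time passes only in rows, so rows that repeat a pose let the fingers close. It gives the time, the measured TCP pose, the force, the opening and the grip force at its end, in the units of the state.
- env.state(): the state, without advancing time (a new reading comes with each control period).
- env.grab_frame(name): name is "side" or "top" or "wrist"; returns a dict with "img" (384x512x3 uint8, blue, green, red), "z_map" (384x512 float32, mm along the optical axis (not along the pixel's ray), 0 where there is no reading), "fov_y" (degrees; the focal length in pixels is half the picture's height over the tangent of half this angle, whatever the lens; pixels are square), "cx", "cy" (the principal point, pixels), "R" (3x3) and "t" (3): a world point X has camera coordinates R X + t; the wrist camera has in their place "T_tool_cam" (4x4, takes a point from camera to tool coordinates, whose origin is the TCP and whose axes are the flange's). Camera axes: x right, y down, z forward; pixel columns grow to the right and rows downward; lengths in mm; the calibration is good to about 2 mm. A picture is of the moment at which its call begins: read the wrist's pose just before it.
- env.job_done(): hands the job in; it is judged then, once.
The state is a dict: "time_s": time; "qpos": joint angles; "qvel": joint speeds; "effort": joint torques, N m; "ee_pos": TCP position; "ee_rot": TCP orientation; "force": force on the tool from outside, world axes, zero at the start; "torque": the same for the moment, N m; "gripper_width": finger opening in mm; "gripper_force": force on a finger pad.
Only numpy, scipy, OpenCV 4.12 (cv2) and the standard library are available. Lean on these libraries where they do the work, as an engineer would, in place of code of your own. Each camera call takes 0.05 s, during which the arm holds its last target. There are 200 camera calls.

## Task

Try every damper in the grey rack by pushing its orange plunger gently down through its stroke. Leave the ones that run smoothly standing in the rack with the plunger fully home; if the resistance climbs before the plunger is home, stop (never press a plunger with more than 15 N), take that damper out and stand it upright in the red tray. Do not disturb anything else on the bench.

Things in the scene. Friction and masses are not known exactly. Their poses are not given: they have to be found in the camera images.
- rack: grey check rack fixed to the bench, a block 75 x 265 x 48 mm (x, y, z) with three round sockets 37 mm across and 40 mm deep (socket floor 8 mm above the bench), one at its centre and one 85 mm to either side along its own y. Origin: centre of its underside, on the bench. It turns only about the vertical.
- red_tray: red reject tray fixed to the bench, 120 x 140 x 45 mm (x, y, z) with 4 mm walls and an about 4 mm floor, open on top, empty. Origin: centre of its underside.
- blue_tray: blue tray fixed to the bench, same size as the red one, empty and not used. Origin: centre of its underside.
- damper_1: housing of one of three look-alike dampers (0.3 to 0.5 kg): upright aluminium cylinder 34 x 95 mm, a 4 mm rubber bumper on top, lowest 40 mm in a rack socket (which one varies). Origin: centre of its underside. A sound one slides with an even 3 to 5 N; at home the push must pass 6 N and climbs 3 N per mm as the bumper gives (at most 3 mm).
- plunger_1: plunger of damper_1: flat orange cap 28 mm across, 7 mm thick. Origin: centre of its upper face, 128 mm above the damper's underside when out, 106 when fully home. Starts 0 to 5 mm in, no return spring, stays where left. If it binds, about half way the push passes 6 N and climbs 1.2 N per mm; let go, it springs back to where that began.
- damper_2: housing of one of three look-alike dampers (0.3 to 0.5 kg): upright aluminium cylinder 34 x 95 mm, a 4 mm rubber bumper on top, lowest 40 mm in a rack socket (which one varies). Origin: centre of its underside. A sound one slides with an even 3 to 5 N; at home the push must pass 6 N and climbs 3 N per mm as the bumper gives (at most 3 mm).
- plunger_2: plunger of damper_2: flat orange cap 28 mm across, 7 mm thick. Origin: centre of its upper face, 128 mm above the damper's underside when out, 106 when fully home. Starts 0 to 5 mm in, no return spring, stays where left. If it binds, about half way the push passes 6 N and climbs 1.2 N per mm; let go, it springs back to where that began.
- damper_3: housing of one of three look-alike dampers (0.3 to 0.5 kg): upright aluminium cylinder 34 x 95 mm, a 4 mm rubber bumper on top, lowest 40 mm in a rack socket (which one varies). Origin: centre of its underside. A sound one slides with an even 3 to 5 N; at home the push must pass 6 N and climbs 3 N per mm as the bumper gives (at most 3 mm).
- plunger_3: plunger of damper_3: flat orange cap 28 mm across, 7 mm thick. Origin: centre of its upper face, 128 mm above the damper's underside when out, 106 when fully home. Starts 0 to 5 mm in, no return spring, stays where left. If it binds, about half way the push passes 6 N and climbs 1.2 N per mm; let go, it springs back to where that began.
- bolt: dark steel bolt standing on its head, 36 mm across, 70 mm tall, loose, a bystander. Origin: on the bench under it.
- jar: yellow jar with a black cap, 60 mm across, 75 mm tall, loose, a bystander. Origin: on the bench under it.
- carton: cardboard carton 90 x 130 x 60 mm, loose, a bystander. Origin: on the bench under it.
- bearing: steel bearing ring lying flat, 48 mm across, 14 mm high, loose, a bystander. Origin: on the bench under it.
- wrench: steel wrench lying flat, loose, a bystander. Origin: on the bench under it.
- washers: brass stack 40 mm across, 30 mm high, loose, a bystander. Origin: on the bench under it.
Not all that is in view belongs to the job. Leave any pink look-alike of the damper_3 alone.

How it is judged:
By the outcome, as a careful person would: the job done as asked, in the order asked, and still so for the second after the job is handed in, with the robot touching nothing.
It also fails if it takes over 64 s, if anything falls off the work surface, if the arm or the gripper's body presses on something with over 40 N, if the wrist force passes 120 N, or if a joint passes its speed limit or range.

## Working session

There is one attempt and no reset: what is moved stays moved. The work goes in short steps, Python scripts to look and compute and a tool call to move; the robot and the scene stay as the last step left them, time stands still between calls to the robot, and variables do not carry over. Pictures are saved under pics/ and viewed, at most 10 in all, crops included, and the job is handed in when it is done.

Besides the shell and the picture viewer there is one more tool, called by a JSON object that holds its "method" and its "body". arm_command: Moves the arm, as the interface text tells. Its arguments: {"type":"object","properties":{"rows":{"type":"array"},"squeeze":{"type":"number"}},"required":["rows"]}

```bash
mkdir -p pics
cat > h.py <<'E'
import numpy as np, cv2
from workcell import env
def pts(f):
    z=f["z_map"]; h,w=z.shape; fl=h/2/np.tan(np.radians(f["fov_y"]/2))
    u,v=np.meshgrid(np.arange(w),np.arange(h))
    c=np.stack([(u-f["cx"])/fl*z,(v-f["cy"])/fl*z,z],-1)
    return (c-f["t"])@f["R"]   # R^T (c-t)
E
python3 - <<'E'
from h import *
print(env.state())
a=env.grab_frame("top");b=env.grab_frame("side")
np.savez("f0.npz",top=a["img"],ptop=pts(a),side=b["img"],pside=pts(b),zt=a["z_map"],zs=b["z_map"])
cv2.imwrite("pics/top0.png",a["img"]);cv2.imwrite("pics/side0.png",b["img"])
for f in(a,b):print(f["R"],f["t"],f["fov_y"],f["cx"],f["cy"])
E
```

```text
{'time_s': 0.0, 'qpos': array([ 6.89858753e+01,  1.83514124e+01,  8.97074985e+01, -7.07251518e-04,
        7.20419440e+01, -1.14705535e+00]), 'qvel': array([ 0.08692201, -0.08437969,  0.01533366,  0.01438995,  0.06970782,
        0.07748079]), 'effort': array([-4.43213594e-04, -4.12456870e+01, -2.31971008e+01,  7.28218001e-02,
        4.58362768e-02, -1.51452000e-04]), 'ee_pos': array([195.24008519, 540.30161567, 213.11515885]), 'ee_rot': array([-1.79899152e+02, -1.34669143e-03,  1.60133148e+02]), 'force': array([-0.74700722,  0.57257841, -0.46083983]), 'torque': array([-0.01460148,  0.00507552,  0.0123881 ]), 'gripper_force': 0.0, 'gripper_width': 90.97975790957918}
[[ 0.01433993 -0.99932134  0.03392966]
 [-0.9845172  -0.02003998 -0.17413866]
 [ 0.17470043 -0.0309072  -0.98413643]] [   5.53984429  566.39709641 1089.81763673] 48.563565612317234 250.94135742013827 189.25164207637192
[[ 9.06394457e-01 -4.22432019e-01 -5.27360224e-04]
 [-2.85580327e-01 -6.11836738e-01 -7.37631129e-01]
 [ 3.11276349e-01  6.68735370e-01 -6.75203702e-01]] [-494.11517429  233.33758481  837.6011076 ] 53.21974829397591 251.9040087551149 194.00584786040753
```

View pics/top0.png

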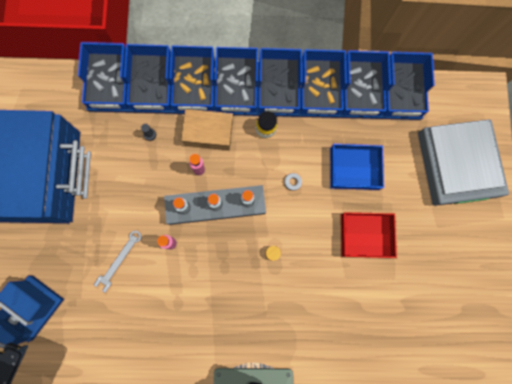

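View pics/side0.png

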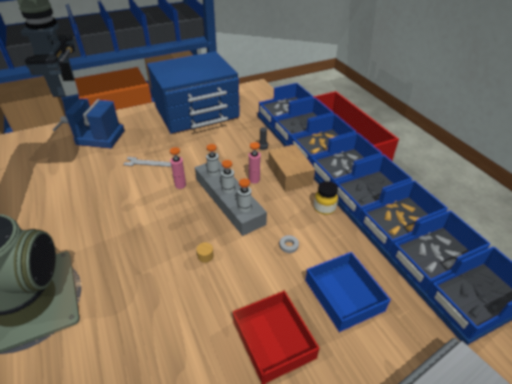

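The rack is at top px (213,205), with caps at (180,204), (213,200) and (247,198). The pink decoys are at (196,163) and (166,241). The red tray is at (369,235) and the blue tray at (357,167). Next I'll measure these.

Run:
```python
from h import *
d=np.load("f0.npz")
for n,p,zz in(("top","ptop","zt"),("side","pside","zs")):
    P=d[p];im=d[n];hsv=cv2.cvtColor(im,cv2.COLOR_BGR2HSV);ok=d[zz]>0
    H,S,V=[hsv[...,i].astype(int) for i in range(3)]
    X,Y,Z=[P[...,i] for i in range(3)]
    inb=ok&(X>100)&(X<900)&(abs(Y)<700)
    def comp(name,m,mn):
        k,l,s,c=cv2.connectedComponentsWithStats((m&inb).astype(np.uint8))
        for i in range(1,k):
            if s[i,4]<mn: continue
            q=P[l==i]; r=cv2.minAreaRect(q[:,:2].astype(np.float32))
            print(n,name,s[i,4],"px",c[i].round(),"med",np.median(q,0).round(1),"z95",np.percentile(q[:,2],95).round(1),"rect",np.round(r[0],1),np.round(r[1],1),round(r[2],1))
    comp("orange",(H>3)&(H<15)&(S>180)&(V>150)&(Z>80)&(Z<220),8)
    comp("red",((H<3)|(H>176))&(S>180)&(Z>-5)&(Z<60),300)
    comp("rack",(Z>43)&(Z<53)&(S<90)&(abs(Y)<400),200)
    comp("tall",(Z>15)&(X<750)&(Y>-500)&(Y<500),30)
    if n=="top": print([P[r,c].round() for r,c in((310,25),(360,10),(300,30))])
    else: print([P[r,c].round() for r,c in((125,95),(60,45),(70,65))])
```

```text
top orange 76 px [194. 159.] med [627.  161.7 127. ] z95 130.1 rect [627.4 162. ] [26.1 20.3] 1.4
top orange 65 px [247. 195.] med [537.2  27.4 131. ] z95 133.8 rect [537.   27.5] [20.8 19.9] 0.2
top orange 67 px [213. 199.] med [524.8 110.9 133. ] z95 136.4 rect [525.3 111.2] [21.7 20.9] 48.3
top orange 69 px [178. 203.] med [513.6 194.4 133.6] z95 136.1 rect [513.7 195.7] [22.5 20.6] 29.5
top orange 82 px [162. 241.] med [421.  231.4 127.8] z95 130.4 rect [422.  230.2] [22.1 22.6] 3.4
top red 2214 px [368. 235.] med [ 452.7 -311.1    3.2] z95 40.8 rect [ 451.  -301.7] [139.9 113.4] 89.9
top rack 213 px [117.  88.] med [842.5 389.1  49.8] z95 52.5 rect [851.5 387.6] [94.1 23.9] 0.8
top rack 1004 px [148.  86.] med [849.8 305.8  49.6] z95 52.5 rect [851.9 303.5] [99.9 96. ] 89.5
top rack 780 px [191.  89.] med [842.8 185.3  49.1] z95 52.2 rect [852.2 184.2] [ 95.7 102. ] 0.5
top rack 1064 px [236.  88.] med [852.9  62.6  49.1] z95 52.3 rect [852.2  62.8] [ 95.5 103.9] 0.0
top rack 1029 px [279.  90.] med [850.3 -59.   49. ] z95 52.3 rect [852.  -58.1] [96.  99.2] 0.4
top rack 765 px 
[... 3561 characters left out ...]
.2] 86.5
side tall 404 px [177. 167.] med [416.2 216.4  76.5] z95 126.2 rect [417.7 223.5] [35.1 33.6] 75.0
side tall 404 px [323. 198.] med [732.3 -40.7  49.2] z95 73.4 rect [733.8 -31.2] [32.  57.6] 0.1
side tall 224 px [204. 251.] med [395.5 -54.2  27.5] z95 29.8 rect [395.9 -50.7] [39.2 38.5] 67.2
side tall 1585 px [347. 289.] med [ 637.8 -288.8   32.7] z95 43.5 rect [ 637.3 -281.1] [141.8 122.3] 89.4
side tall 1634 px [275. 334.] med [ 451.4 -316.2   34.9] z95 44.2 rect [ 448.4 -307.3] [142.1 121.1] 89.6
side tall 952 px [437. 360.] med [ 689.4 -488.9   48.4] z95 58.9 rect [ 675.4 -493.4] [150.1  33. ] 8.5
[array([244., 522.,  83.]), array([178., 453., 332.]), array([211., 583., 246.])]
```

{"method": "arm_command", "body": {"rows": [{"delta_pos": [-456,-292,-70],"roll": 12.54,"jaw": 100},{"delta_pos": [-456,-292,-70],"roll": 12.54,"jaw": 100},{"delta_pos": [-456,-292,-70],"roll": 12.54,"jaw": 100},{"delta_pos": [-456,-292,-70],"roll": 12.54,"jaw": 100},{"delta_pos": [-456,-292,-70],"roll": 12.54,"jaw": 100},{"delta_pos": [-456,-292,-70],"roll": 12.54,"jaw": 100},{"delta_pos": [-456,-292,-70],"roll": 12.54,"jaw": 100},{"delta_pos": [-456,-292,-70],"roll": 12.54,"jaw": 100},{"delta_pos": [-456,-292,-70],"roll": 12.54,"jaw": 100},{"delta_pos": [-456,-292,-70],"roll": 12.54,"jaw": 100},{"delta_pos": [-456,-292,-70],"roll": 12.54,"jaw": 100},{"delta_pos": [-456,-292,-70],"roll": 12.54,"jaw": 100},{"delta_pos": [-456,-292,-70],"roll": 12.54,"jaw": 100},{"delta_pos": [-456,-292,-70],"roll": 12.54,"jaw": 100},{"delta_pos": [-456,-292,-70],"roll": 12.54,"jaw": 100},{"delta_pos": [-456,-292,-70],"roll": 12.54,"jaw": 100},{"delta_pos": [-456,-292,-70],"roll": 12.54,"jaw": 100}]}}

```text
time_s: 1.52
ee_pos: [524.0, 112.1, 283.5]
ee_rot: [-179.9, -0.0, 97.5]
force: [-0.5, -0.3, -0.5]
gripper_width: 91.3
gripper_force: 0.0
```

```bash
cat >> h.py <<'E'
from scipy.spatial.transform import Rotation as Ro
def wrist():
    s=env.state(); f=env.grab_frame("wrist"); T=np.eye(4); T[:3,:3]=Ro.from_euler("xyz",s["ee_rot"],degrees=True).as_matrix(); T[:3,3]=s["ee_pos"]
    W=T@f["T_tool_cam"]; f["R"]=W[:3,:3].T; f["t"]=-f["R"]@W[:3,3]
    return s,f,pts(f)
E
python3 - <<'E'
from h import *
s,f,P=wrist(); print(s["time_s"],s["ee_pos"],s["ee_rot"],s["force"],f["T_tool_cam"].round(2))
im=f["img"];cv2.imwrite("pics/w1.png",im)
hsv=cv2.cvtColor(im,cv2.COLOR_BGR2HSV);H,S,V=[hsv[...,i].astype(int) for i in range(3)]
m=(H>3)&(H<17)&(S>170)&(V>120)&(f["z_map"]>0)&(P[...,2]>100)&(P[...,2]<180)
k,l,st,c=cv2.connectedComponentsWithStats(m.astype(np.uint8))
for i in range(1,k):
    if st[i,4]>40:
        q=P[l==i];q=q[q[:,2]>np.percentile(q[:,2],60)-4];r=cv2.minEnclosingCircle(q[:,:2].astype(np.float32));print(st[i],np.median(q,0).round(1),np.round(r[0],1),round(r[1],1))
m=(P[...,2]>43)&(P[...,2]<53)&(abs(P[...,0]-525)<80)&(abs(P[...,1]-110)<170)&(f["z_map"]>0)
print(m.sum(),np.median(P[m],0),cv2.minAreaRect(P[m][:,:2].astype(np.float32)))
E
```

```text
1.5167 [524.03831453 112.13888916 283.52035209] [-1.79924329e+02 -3.41208283e-02  9.74972175e+01] [-0.53620161 -0.31707506 -0.45556774] [[ 0.0000e+00 -9.6000e-01 -2.7000e-01  7.6320e+01]
 [ 1.0000e+00  0.0000e+00  0.0000e+00 -1.6000e-01]
 [-0.0000e+00 -2.7000e-01  9.6000e-01 -1.7149e+02]
 [ 0.0000e+00  0.0000e+00  0.0000e+00  1.0000e+00]]
[158  32  28  31 658] [422.4 229.8 128.7] [422.4 230. ] 13.6
[249  85  26  27 564] [514.9 194.8 135.1] [515.  194.7] 13.0
[352 134  26  26 515] [627.7 160.9 128.8] [627.9 160.8] 13.6
[249 169  26  25 478] [526.  111.  135.1] [526.  110.8] 13.4
[250 243  23  17 328] [536.6  28.6 132.7] [537.2  26.7] 13.2
8497 [520.86649982 139.97673932  48.80730505] ((525.8435668945312, 109.98210144042969), (75.13807678222656, 265.4350891113281), 7.48447322845459)
```

View pics/w1.png

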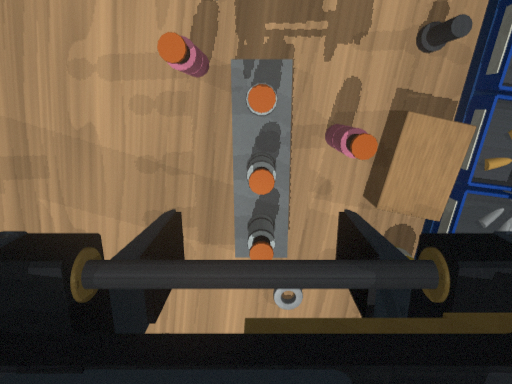

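Run:
```python
import cv2
im=cv2.imread("pics/w1.png");cv2.imwrite("pics/w1c.png",cv2.resize(im[20:270,140:400],None,fx=2.3,fy=2.3,interpolation=cv2.INTER_CUBIC))
```

```text
(no output)
```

View pics/w1c.png

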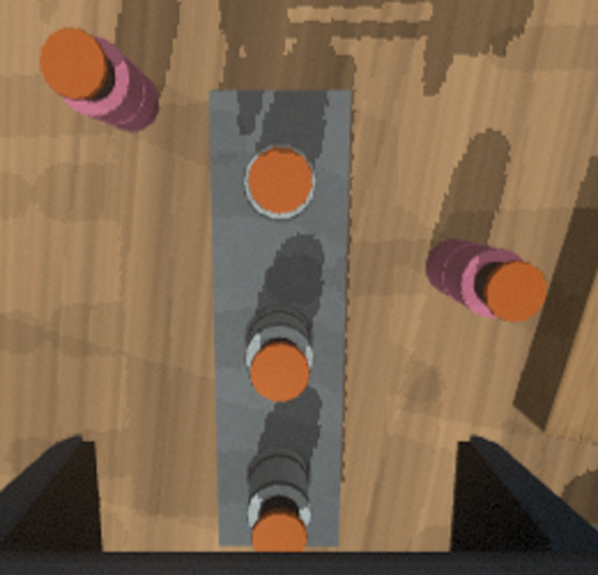

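The crop confirms it: the three grey-bodied dampers stand in the rack, and the two pink ones at (75,65) and (515,290) stand outside it. I'll go over the centre damper first.

{"method": "arm_command", "body": {"rows": [{"delta_pos": [-1.8,1.8,30],"roll": 0,"jaw": 0},{"delta_pos": [-1.8,1.8,60],"roll": 0,"jaw": 0},{"delta_pos": [-1.8,1.8,90],"roll": 0,"jaw": 0},{"delta_pos": [-1.8,1.8,115],"roll": 0,"jaw": 0},{"delta_pos": [-1.8,1.8,130],"roll": 0,"jaw": 0},{"delta_pos": [-1.8,1.8,140],"roll": 0,"jaw": 0},{"delta_pos": [-1.8,1.8,143],"roll": 0,"jaw": 0},{"delta_pos": [-1.8,1.8,143],"roll": 0,"jaw": 0},{"delta_pos": [-1.8,1.8,143],"roll": 0,"jaw": 0}]}}

```text
time_s: 2.32
ee_pos: [527.6, 110.2, 142.0]
ee_rot: [179.9, -0.0, 97.5]
force: [0.3, -0.6, 0.4]
gripper_width: 34.2
gripper_force: 0.0
```

{"method": "arm_command", "body": {"rows": [{"delta_pos": [0,0,0],"roll": 0,"jaw": 0},{"delta_pos": [0,0,0],"roll": 0,"jaw": 0},{"delta_pos": [0,0,0],"roll": 0,"jaw": 0},{"delta_pos": [0,0,0],"roll": 0,"jaw": 0},{"delta_pos": [0,0,0],"roll": 0,"jaw": 0},{"delta_pos": [0,0,1],"roll": 0,"jaw": 0},{"delta_pos": [0,0,2],"roll": 0,"jaw": 0},{"delta_pos": [0,0,3],"roll": 0,"jaw": 0},{"delta_pos": [0,0,4],"roll": 0,"jaw": 0},{"delta_pos": [0,0,5],"roll": 0,"jaw": 0},{"delta_pos": [0,0,6],"roll": 0,"jaw": 0},{"delta_pos": [0,0,7],"roll": 0,"jaw": 0},{"delta_pos": [0,0,8],"roll": 0,"jaw": 0},{"delta_pos": [0,0,9],"roll": 0,"jaw": 0},{"delta_pos": [0,0,10],"roll": 0,"jaw": 0}]}}

```text
time_s: 3.57
ee_pos: [527.3, 109.7, 131.2]
ee_rot: [180.0, -0.0, 97.4]
force: [-0.5, -0.1, 3.0]
gripper_width: 0.3
gripper_force: 1.7
```

{"method": "arm_command", "body": {"rows": [{"delta_pos": [0,0,1],"roll": 0,"jaw": 0},{"delta_pos": [0,0,2],"roll": 0,"jaw": 0},{"delta_pos": [0,0,3],"roll": 0,"jaw": 0},{"delta_pos": [0,0,4],"roll": 0,"jaw": 0},{"delta_pos": [0,0,5],"roll": 0,"jaw": 0},{"delta_pos": [0,0,6],"roll": 0,"jaw": 0},{"delta_pos": [0,0,7],"roll": 0,"jaw": 0},{"delta_pos": [0,0,8],"roll": 0,"jaw": 0}]}}

```text
time_s: 4.23
ee_pos: [527.5, 109.7, 123.7]
ee_rot: [179.9, -0.0, 97.4]
force: [-0.9, -0.4, 8.0]
gripper_width: 0.5
gripper_force: 4.3
```

{"method": "arm_command", "body": {"rows": [{"delta_pos": [0,0,1],"roll": 0,"jaw": 0},{"delta_pos": [0,0,2],"roll": 0,"jaw": 0},{"delta_pos": [0,0,3],"roll": 0,"jaw": 0}]}}

```text
time_s: 4.48
ee_pos: [527.9, 109.8, 121.2]
ee_rot: [179.9, -0.0, 97.4]
force: [-1.7, -0.2, 11.4]
gripper_width: 0.3
gripper_force: 5.7
```

The centre damper binds: 8 N rises to 11.4 N at mid-stroke. I'll stop there and try the +y one.

{"method": "arm_command", "body": {"rows": [{"delta_pos": [0,0,-10],"roll": 0,"jaw": 0},{"delta_pos": [0,0,-25],"roll": 0,"jaw": 0},{"delta_pos": [30,-1,-25],"roll": 0,"jaw": 0},{"delta_pos": [60,-1.6,-25],"roll": 0,"jaw": 0},{"delta_pos": [86,-1.6,-25],"roll": 0,"jaw": 0},{"delta_pos": [86,-1.6,-22],"roll": 0,"jaw": 0},{"delta_pos": [86,-1.6,-18],"roll": 0,"jaw": 0},{"delta_pos": [86,-1.6,-16],"roll": 0,"jaw": 0},{"delta_pos": [86,-1.6,-15],"roll": 0,"jaw": 0},{"delta_pos": [86,-1.6,-14],"roll": 0,"jaw": 0},{"delta_pos": [86,-1.6,-13],"roll": 0,"jaw": 0},{"delta_pos": [86,-1.6,-12],"roll": 0,"jaw": 0},{"delta_pos": [86,-1.6,-11],"roll": 0,"jaw": 0},{"delta_pos": [86,-1.6,-10],"roll": 0,"jaw": 0}]}}

```text
time_s: 5.65
ee_pos: [514.5, 194.4, 130.1]
ee_rot: [180.0, 0.0, 97.4]
force: [-0.6, -0.4, 3.0]
gripper_width: 0.4
gripper_force: 1.9
```

{"method": "arm_command", "body": {"rows": [{"delta_pos": [0,0,1],"roll": 0,"jaw": 0},{"delta_pos": [0,0,2],"roll": 0,"jaw": 0},{"delta_pos": [0,0,3],"roll": 0,"jaw": 0},{"delta_pos": [0,0,4],"roll": 0,"jaw": 0},{"delta_pos": [0,0,5],"roll": 0,"jaw": 0},{"delta_pos": [0,0,6],"roll": 0,"jaw": 0},{"delta_pos": [0,0,7],"roll": 0,"jaw": 0}]}}

```text
time_s: 6.23
ee_pos: [514.4, 194.7, 122.9]
ee_rot: [180.0, 0.0, 97.4]
force: [0.3, -0.4, 4.2]
gripper_width: 0.7
gripper_force: 1.9
```

{"method": "arm_command", "body": {"rows": [{"delta_pos": [0,0,1],"roll": 0,"jaw": 0},{"delta_pos": [0,0,2],"roll": 0,"jaw": 0},{"delta_pos": [0,0,3],"roll": 0,"jaw": 0},{"delta_pos": [0,0,4],"roll": 0,"jaw": 0}]}}

```text
time_s: 6.57
ee_pos: [514.3, 194.7, 118.8]
ee_rot: [-180.0, -0.0, 97.4]
force: [-0.1, -0.4, 4.4]
gripper_width: 0.6
gripper_force: 1.9
```

{"method": "arm_command", "body": {"rows": [{"delta_pos": [0,0,1],"roll": 0,"jaw": 0},{"delta_pos": [0,0,2],"roll": 0,"jaw": 0},{"delta_pos": [0,0,3],"roll": 0,"jaw": 0}]}}

```text
time_s: 6.82
ee_pos: [514.3, 194.7, 115.8]
ee_rot: [180.0, -0.0, 97.4]
force: [-0.8, -0.7, 4.1]
gripper_width: 0.4
gripper_force: 1.9
```

{"method": "arm_command", "body": {"rows": [{"delta_pos": [0,0,0.7],"roll": 0,"jaw": 0},{"delta_pos": [0,0,1.4],"roll": 0,"jaw": 0},{"delta_pos": [0,0,2.0],"roll": 0,"jaw": 0}]}}

```text
time_s: 7.07
ee_pos: [514.4, 194.7, 114.0]
ee_rot: [180.0, -0.0, 97.4]
force: [-0.3, -1.3, 6.8]
gripper_width: 0.7
gripper_force: 3.1
```

{"method": "arm_command", "body": {"rows": [{"delta_pos": [0,0,0.5],"roll": 0,"jaw": 0},{"delta_pos": [0,0,1],"roll": 0,"jaw": 0}]}}

```text
time_s: 7.23
ee_pos: [514.7, 194.8, 113.5]
ee_rot: [179.9, -0.0, 97.4]
force: [-0.9, -1.8, 7.3]
gripper_width: 0.4
gripper_force: 4.0
```

{"method": "arm_command", "body": {"rows": [{"delta_pos": [0,0,0.4],"roll": 0,"jaw": 0},{"delta_pos": [0,0,0.8],"roll": 0,"jaw": 0},{"delta_pos": [0,0,0.8],"roll": 0,"jaw": 0}]}}

```text
time_s: 7.48
ee_pos: [514.9, 194.8, 113.1]
ee_rot: [179.9, -0.0, 97.4]
force: [-2.0, -1.3, 10.1]
gripper_width: -0.0
gripper_force: 4.5
```

The +y damper is sound and fully home: an even 4 N along the stroke, then 10 N at z 113. Now the -y one.

{"method": "arm_command", "body": {"rows": [{"delta_pos": [0,0,-12],"roll": 0,"jaw": 0},{"delta_pos": [0,0,-30],"roll": 0,"jaw": 0},{"delta_pos": [-30,0,-32],"roll": 0,"jaw": 0},{"delta_pos": [-65,0,-32],"roll": 0,"jaw": 0},{"delta_pos": [-100,0,-32],"roll": 0,"jaw": 0},{"delta_pos": [-135,0,-32],"roll": 0,"jaw": 0},{"delta_pos": [-160,0,-32],"roll": 0,"jaw": 0},{"delta_pos": [-170,0,-30],"roll": 0,"jaw": 0},{"delta_pos": [-170,0,-27],"roll": 0,"jaw": 0},{"delta_pos": [-170,0,-25],"roll": 0,"jaw": 0},{"delta_pos": [-170,0,-23],"roll": 0,"jaw": 0},{"delta_pos": [-170,0,-21],"roll": 0,"jaw": 0},{"delta_pos": [-170,0,-20],"roll": 0,"jaw": 0},{"delta_pos": [-170,0,-19],"roll": 0,"jaw": 0},{"delta_pos": [-170,0,-18],"roll": 0,"jaw": 0}]}}

```text
time_s: 8.73
ee_pos: [536.6, 27.0, 130.5]
ee_rot: [180.0, -0.0, 97.5]
force: [0.4, 0.1, 3.2]
gripper_width: 0.5
gripper_force: 1.5
```

{"method": "arm_command", "body": {"rows": [{"delta_pos": [0,0,1],"roll": 0,"jaw": 0},{"delta_pos": [0,0,2],"roll": 0,"jaw": 0},{"delta_pos": [0,0,3],"roll": 0,"jaw": 0},{"delta_pos": [0,0,4],"roll": 0,"jaw": 0},{"delta_pos": [0,0,5],"roll": 0,"jaw": 0},{"delta_pos": [0,0,6],"roll": 0,"jaw": 0},{"delta_pos": [0,0,7],"roll": 0,"jaw": 0}]}}

```text
time_s: 9.32
ee_pos: [536.4, 26.1, 123.1]
ee_rot: [180.0, -0.0, 97.4]
force: [0.2, 1.2, 3.1]
gripper_width: 0.1
gripper_force: 1.5
```

{"method": "arm_command", "body": {"rows": [{"delta_pos": [0,0,1],"roll": 0,"jaw": 0},{"delta_pos": [0,0,2],"roll": 0,"jaw": 0},{"delta_pos": [0,0,3],"roll": 0,"jaw": 0},{"delta_pos": [0,0,4],"roll": 0,"jaw": 0}]}}

```text
time_s: 9.65
ee_pos: [536.4, 26.1, 119.0]
ee_rot: [180.0, -0.0, 97.4]
force: [0.3, 1.8, 3.1]
gripper_width: 0.4
gripper_force: 1.5
```

{"method": "arm_command", "body": {"rows": [{"delta_pos": [0,0,1],"roll": 0,"jaw": 0},{"delta_pos": [0,0,2],"roll": 0,"jaw": 0},{"delta_pos": [0,0,3],"roll": 0,"jaw": 0}]}}

```text
time_s: 9.9
ee_pos: [536.4, 26.1, 116.1]
ee_rot: [180.0, -0.0, 97.4]
force: [-0.3, 0.4, 3.1]
gripper_width: 0.3
gripper_force: 1.5
```

{"method": "arm_command", "body": {"rows": [{"delta_pos": [0,0,0.7],"roll": 0,"jaw": 0},{"delta_pos": [0,0,1.4],"roll": 0,"jaw": 0},{"delta_pos": [0,0,2.1],"roll": 0,"jaw": 0}]}}

```text
time_s: 10.15
ee_pos: [536.5, 26.2, 114.2]
ee_rot: [180.0, -0.0, 97.4]
force: [0.1, 1.8, 6.5]
gripper_width: 0.4
gripper_force: 3.0
```

{"method": "arm_command", "body": {"rows": [{"delta_pos": [0,0,0.5],"roll": 0,"jaw": 0},{"delta_pos": [0,0,1],"roll": 0,"jaw": 0},{"delta_pos": [0,0,1],"roll": 0,"jaw": 0}]}}

```text
time_s: 10.4
ee_pos: [536.8, 26.3, 113.7]
ee_rot: [179.9, -0.0, 97.4]
force: [-0.8, 1.0, 8.4]
gripper_width: 0.6
gripper_force: 3.6
```

{"method": "arm_command", "body": {"rows": [{"delta_pos": [0,0,0.4],"roll": 0,"jaw": 0},{"delta_pos": [0,0,0.8],"roll": 0,"jaw": 0},{"delta_pos": [0,0,0.8],"roll": 0,"jaw": 0}]}}

```text
time_s: 10.65
ee_pos: [536.9, 26.4, 113.3]
ee_rot: [179.9, -0.0, 97.4]
force: [-1.0, 1.5, 8.5]
gripper_width: 0.3
gripper_force: 4.3
```

Both end dampers are sound and home. Now I'll go above the centre damper with the gripper open and take a close look before grasping.

{"method": "arm_command", "body": {"rows": [{"delta_pos": [0,0,-15],"roll": 0,"jaw": 0},{"delta_pos": [0,0,-50],"roll": 0,"jaw": 40},{"delta_pos": [15,0,-80],"roll": 0,"jaw": 75},{"delta_pos": [50,0,-90],"roll": 0,"jaw": 75},{"delta_pos": [75,0,-90],"roll": 0,"jaw": 75},{"delta_pos": [85,0,-90],"roll": 0,"jaw": 75},{"delta_pos": [85,0,-90],"roll": 0,"jaw": 75},{"delta_pos": [85,0,-90],"roll": 0,"jaw": 75},{"delta_pos": [85,0,-90],"roll": 0,"jaw": 75}]}}

```text
time_s: 11.4
ee_pos: [525.1, 109.3, 201.4]
ee_rot: [-179.9, 0.1, 97.4]
force: [0.2, -0.8, -0.4]
gripper_width: 50.5
gripper_force: 0.0
```

Run:
```python
from h import *
s,f,P=wrist(); print(s["ee_pos"],s["ee_rot"][2],s["gripper_width"])
im=f["img"];cv2.imwrite("pics/w2.png",im)
hsv=cv2.cvtColor(im,cv2.COLOR_BGR2HSV);H,S,V=[hsv[...,i].astype(int) for i in range(3)]
m=(H>3)&(H<17)&(S>170)&(V>120)&(f["z_map"]>0)&(P[...,2]>100)&(P[...,2]<180)
k,l,st,c=cv2.connectedComponentsWithStats(m.astype(np.uint8))
for i in range(1,k):
    if st[i,4]>40:
        q=P[l==i];q=q[q[:,2]>np.percentile(q[:,2],60)-4];r=cv2.minEnclosingCircle(q[:,:2].astype(np.float32));print(st[i],np.median(q,0).round(1),np.round(r[0],1),round(r[1],1))
```

```text
[525.06471253 109.26187888 201.35946009] 97.40674541727397 50.50694062973528
[ 119    1   39   43 1287] [422.4 229.9 128.7] [422.1 229.9] 14.0
[245  75  33  35 896] [514.9 194.9 114.8] [514.8 194.5] 13.3
[380 138  35  35 926] [627.7 160.8 128.8] [627.8 160.6] 13.9
[245 183  32  32 783] [525.9 111.1 126.7] [526.  110.7] 13.6
[250 289  22   6  99] [538.2  17.2 114.7] [537.8  18. ] 10.0
```

View pics/w2.png

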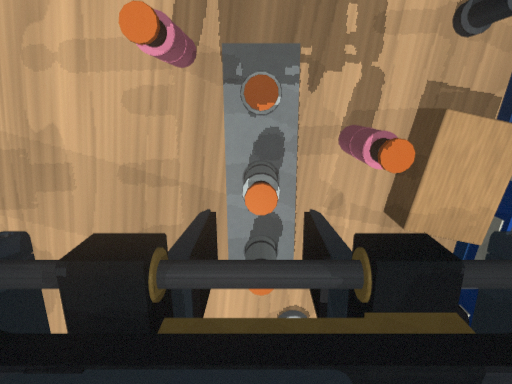

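The picture shows the centre cap at (261,199), stuck at z≈126, and both end caps at z≈114 (home). Descending to grasp.

{"method": "arm_command", "body": {"squeeze": 30, "rows": [{"delta_pos": [1.3,1,10],"roll": 0,"jaw": 75},{"delta_pos": [1.3,1,35],"roll": 0,"jaw": 75},{"delta_pos": [1.3,1,60],"roll": 0,"jaw": 75},{"delta_pos": [1.3,1,85],"roll": 0,"jaw": 75},{"delta_pos": [1.3,1,110],"roll": 0,"jaw": 75},{"delta_pos": [1.3,1,130],"roll": 0,"jaw": 75},{"delta_pos": [1.3,1,138],"roll": 0,"jaw": 75},{"delta_pos": [1.3,1,140],"roll": 0,"jaw": 75},{"delta_pos": [1.3,1,140],"roll": 0,"jaw": 75},{"delta_pos": [1.3,1,140],"roll": 0,"jaw": 35},{"delta_pos": [1.3,1,140],"roll": 0,"jaw": 20},{"delta_pos": [1.3,1,140],"roll": 0,"jaw": 20},{"delta_pos": [1.3,1,140],"roll": 0,"jaw": 20},{"delta_pos": [1.3,1,140],"roll": 0,"jaw": 20},{"delta_pos": [1.3,1,140],"roll": 0,"jaw": 20}]}}

```text
time_s: 12.7
ee_pos: [526.2, 111.9, 62.6]
ee_rot: [180.0, -0.0, 97.4]
force: [0.0, 0.1, 2.9]
gripper_width: 33.3
gripper_force: 30.0
```

{"method": "arm_command", "body": {"rows": [{"delta_pos": [0,0,-4],"roll": 0,"jaw": 20},{"delta_pos": [0,0,-10],"roll": 0,"jaw": 20},{"delta_pos": [0,0,-18],"roll": 0,"jaw": 20},{"delta_pos": [0,0,-28],"roll": 0,"jaw": 20},{"delta_pos": [0,0,-40],"roll": 0,"jaw": 20},{"delta_pos": [0,0,-55],"roll": 0,"jaw": 20},{"delta_pos": [0,0,-75],"roll": 0,"jaw": 20},{"delta_pos": [0,0,-95],"roll": 0,"jaw": 20},{"delta_pos": [0,0,-115],"roll": 0,"jaw": 20},{"delta_pos": [0,0,-130],"roll": 0,"jaw": 20},{"delta_pos": [0,0,-140],"roll": 0,"jaw": 20},{"delta_pos": [0,0,-145],"roll": 0,"jaw": 20},{"delta_pos": [0,0,-145],"roll": 0,"jaw": 20}]}}

```text
time_s: 13.78
ee_pos: [526.6, 111.9, 208.4]
ee_rot: [179.9, -0.0, 97.4]
force: [0.4, 0.4, -5.1]
gripper_width: 33.4
gripper_force: 30.0
```

{"method": "arm_command", "body": {"rows": [{"delta_pos": [-8,-3,0],"roll": 0,"jaw": 20},{"delta_pos": [-24,-8,0],"roll": 0,"jaw": 20},{"delta_pos": [-48,-15,0],"roll": 0,"jaw": 20},{"delta_pos": [-78,-25,0],"roll": 0,"jaw": 20},{"delta_pos": [-110,-35,0],"roll": 0,"jaw": 20},{"delta_pos": [-142,-46,0],"roll": 0,"jaw": 20},{"delta_pos": [-174,-56,0],"roll": 0,"jaw": 20},{"delta_pos": [-206,-66,0],"roll": 0,"jaw": 20},{"delta_pos": [-238,-77,0],"roll": 0,"jaw": 20},{"delta_pos": [-270,-87,0],"roll": 0,"jaw": 20},{"delta_pos": [-302,-97,0],"roll": 0,"jaw": 20},{"delta_pos": [-332,-107,0],"roll": 0,"jaw": 20},{"delta_pos": [-360,-116,0],"roll": 0,"jaw": 20},{"delta_pos": [-380,-122,0],"roll": 0,"jaw": 20},{"delta_pos": [-395,-127,0],"roll": 0,"jaw": 20},{"delta_pos": [-403,-130,0],"roll": 0,"jaw": 20},{"delta_pos": [-403,-130,0],"roll": 0,"jaw": 20},{"delta_pos": [-403,-130,0],"roll": 0,"jaw": 20}]}}

```text
time_s: 15.28
ee_pos: [448.7, -304.1, 206.3]
ee_rot: [-179.9, -0.1, 97.4]
force: [-0.2, 0.8, -3.9]
gripper_width: 33.3
gripper_force: 30.0
```

Run:
```python
from h import *
s=env.state();print(s["ee_pos"],s["ee_rot"],s["qpos"].round(),s["force"])
a=env.grab_frame("top");b=env.grab_frame("side")
cv2.imwrite("pics/s3.png",np.hstack([a["img"][120:330,220:512],b["img"][174:384,150:512]]))
for f in(a,b):
    P=pts(f);hsv=cv2.cvtColor(f["img"],cv2.COLOR_BGR2HSV);H,S,V=[hsv[...,i].astype(int) for i in range(3)]
    m=((H<3)|(H>176))&(S>180)&(P[...,2]>-5)&(P[...,2]<60)&(f["z_map"]>0)&(P[...,0]>200)&(P[...,0]<600)&(P[...,1]<-150)&(P[...,1]>-450)
    q=P[m];print(len(q),np.percentile(q,[1,99],axis=0).round())
    m=((H>3)&(H<17)&(S>170)&(V>120)&(P[...,1]<-200)&(P[...,0]>350)&(P[...,0]<550)&(f["z_map"]>0)&(P[...,2]>200));print(m.sum(),np.median(P[m],0))
```

```text
[ 448.72089066 -304.08722736  206.3230656 ] [-1.79929357e+02 -1.25116242e-01  9.73786902e+01] [-35.  16.  95.   0.  70. -43.] [-0.17626508  0.84125176 -3.86637804]
1809 [[ 396. -369.   -2.]
 [ 507. -233.   44.]]
2 [ 462.64475511 -275.88660887  280.47056305]
4258 [[ 389. -377.   -1.]
 [ 505. -240.   44.]]
33 [ 454.01726562 -306.22444323  268.18871177]
```

View pics/s3.png

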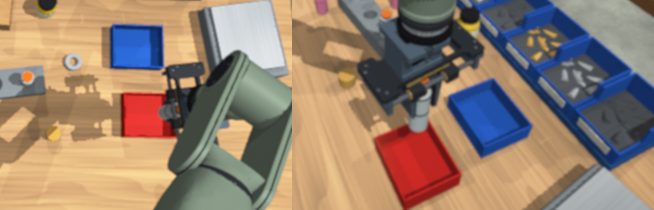

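The damper hangs upright over the red tray. Lowering it.

{"method": "arm_command", "body": {"rows": [{"delta_pos": [0,0,8],"roll": 0,"jaw": 20},{"delta_pos": [0,0,24],"roll": 0,"jaw": 20},{"delta_pos": [0,0,46],"roll": 0,"jaw": 20},{"delta_pos": [0,0,70],"roll": 0,"jaw": 20},{"delta_pos": [0,0,94],"roll": 0,"jaw": 20},{"delta_pos": [0,0,115],"roll": 0,"jaw": 20},{"delta_pos": [0,0,128],"roll": 0,"jaw": 20},{"delta_pos": [0,0,136],"roll": 0,"jaw": 20},{"delta_pos": [0,0,140],"roll": 0,"jaw": 20},{"delta_pos": [0,0,142],"roll": 0,"jaw": 20},{"delta_pos": [0,0,142],"roll": 0,"jaw": 20},{"delta_pos": [0,0,142],"roll": 0,"jaw": 20}]}}

```text
time_s: 16.38
ee_pos: [450.0, -304.9, 66.0]
ee_rot: [179.9, 0.1, 97.4]
force: [0.1, -0.5, -4.3]
gripper_width: 33.3
gripper_force: 30.0
```

{"method": "arm_command", "body": {"rows": [{"delta_pos": [0,0,1],"roll": 0,"jaw": 20},{"delta_pos": [0,0,2],"roll": 0,"jaw": 20},{"delta_pos": [0,0,3],"roll": 0,"jaw": 20},{"delta_pos": [0,0,4],"roll": 0,"jaw": 20},{"delta_pos": [0,0,4],"roll": 0,"jaw": 20}]}}

```text
time_s: 16.8
ee_pos: [449.2, -304.5, 61.1]
ee_rot: [-180.0, -0.0, 97.4]
force: [0.4, -0.4, -3.6]
gripper_width: 33.2
gripper_force: 30.0
```

{"method": "arm_command", "body": {"rows": [{"delta_pos": [0,0,0.5],"roll": 0,"jaw": 20},{"delta_pos": [0,0,1],"roll": 0,"jaw": 20},{"delta_pos": [0,0,1.5],"roll": 0,"jaw": 20},{"delta_pos": [0,0,2],"roll": 0,"jaw": 20},{"delta_pos": [0,0,2],"roll": 0,"jaw": 20}]}}

```text
time_s: 17.22
ee_pos: [449.3, -304.5, 59.1]
ee_rot: [-180.0, -0.0, 97.4]
force: [-0.0, -0.5, -3.5]
gripper_width: 33.6
gripper_force: 30.0
```

{"method": "arm_command", "body": {"rows": [{"delta_pos": [0,0,0.4],"roll": 0,"jaw": 20},{"delta_pos": [0,0,0.8],"roll": 0,"jaw": 20},{"delta_pos": [0,0,0.8],"roll": 0,"jaw": 20}]}}

```text
time_s: 17.47
ee_pos: [449.4, -304.7, 58.7]
ee_rot: [180.0, 0.0, 97.4]
force: [-1.1, -0.8, -2.1]
gripper_width: 33.4
gripper_force: 30.0
```

{"method": "arm_command", "body": {"rows": [{"delta_pos": [0,0,0.5],"roll": 0,"jaw": 20},{"delta_pos": [0,0,0.5],"roll": 0,"jaw": 20},{"delta_pos": [0,0,0.5],"roll": 0,"jaw": 40},{"delta_pos": [0,0,0.5],"roll": 0,"jaw": 45},{"delta_pos": [0,0,0.5],"roll": 0,"jaw": 55},{"delta_pos": [0,0,0.5],"roll": 0,"jaw": 65},{"delta_pos": [0,0,0.5],"roll": 0,"jaw": 70},{"delta_pos": [0,0,0.5],"roll": 0,"jaw": 70},{"delta_pos": [0,0,0.5],"roll": 0,"jaw": 70}]}}

```text
time_s: 18.22
ee_pos: [449.4, -304.6, 57.9]
ee_rot: [180.0, -0.0, 97.4]
force: [-0.0, 0.4, -0.1]
gripper_width: 63.6
gripper_force: 0.0
```

{"method": "arm_command", "body": {"rows": [{"delta_pos": [0,0,-5],"roll": 0,"jaw": 70},{"delta_pos": [0,0,-20],"roll": 0,"jaw": 70},{"delta_pos": [0,0,-45],"roll": 0,"jaw": 70},{"delta_pos": [0,0,-75],"roll": 0,"jaw": 70},{"delta_pos": [0,0,-105],"roll": 0,"jaw": 70},{"delta_pos": [0,0,-140],"roll": 0,"jaw": 70},{"delta_pos": [0,0,-165],"roll": 0,"jaw": 70},{"delta_pos": [-30,0,-180],"roll": 0,"jaw": 70},{"delta_pos": [-60,0,-180],"roll": 0,"jaw": 70},{"delta_pos": [-80,0,-180],"roll": 0,"jaw": 70},{"delta_pos": [-80,0,-180],"roll": 0,"jaw": 70}]}}

```text
time_s: 19.13
ee_pos: [460.1, -387.5, 238.2]
ee_rot: [180.0, 0.2, 97.3]
force: [0.3, 0.2, -0.7]
gripper_width: 63.5
gripper_force: 0.0
```

Run:
```python
from h import *
s,f,P=wrist();print(s["time_s"],s["ee_pos"],s["force"])
b=env.grab_frame("side")
cv2.imwrite("pics/f4.png",np.hstack([f["img"],b["img"]])[:, :1024]);cv2.imwrite("pics/f4s.png",cv2.resize(np.hstack([f["img"],b["img"]]),(800,300)))
for n,f in(("w",f),("s",b)):
    P=pts(f);hsv=cv2.cvtColor(f["img"],cv2.COLOR_BGR2HSV);H,S,V=[hsv[...,i].astype(int) for i in range(3)]
    m=(H>3)&(H<17)&(S>170)&(V>120)&(f["z_map"]>0)&(P[...,2]>95)&(P[...,2]<180)&(P[...,1]<300)&(P[...,0]<700)
    k,l,st,c=cv2.connectedComponentsWithStats(m.astype(np.uint8))
    for i in range(1,k):
        if st[i,4]>20:print(n,st[i],np.median(P[l==i],0).round(1))
```

```text
19.1333 [ 460.05473847 -387.4808026   238.19795112] [ 0.27803439  0.19577216 -0.65592841]
w [244  82  31  32 727] [ 449.2 -305.8  122.8]
s [250 144   9   5  26] [621.6 151.5 125.2]
s [171 148   8   6  44] [419.8 225.3 125.7]
s [208 151   8   6  38] [511.5 190.2 111.5]
s [240 184   9   8  54] [534.7  22.7 111.6]
```

View pics/f4s.png

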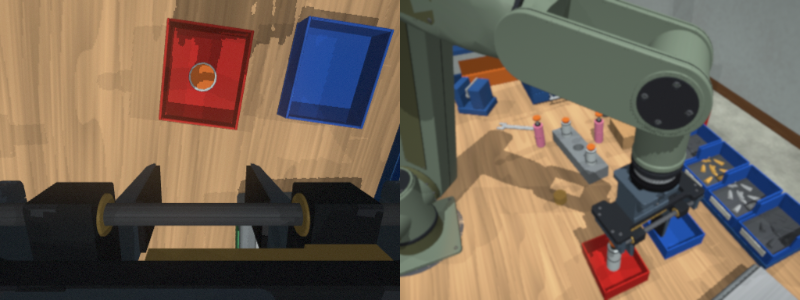

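The damper stands upright in the centre of the red tray, with its cap at z≈122, exactly as expected. The two sound ones are home in the rack, so I'll hand in.

```bash
python3 -c "
from workcell import env
print(env.job_done())"
```

```text
the job is handed in; nothing more can be done
None
```

I tried all three dampers and handed the job in: the centre one bound mid-stroke (stopped at about 11 N) and now stands upright in the red tray, and the two end ones ran smoothly and are in the rack, fully home.

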